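# Try the sample box cover, free its catch if caught, hold it open

## Task

The cover of the grey sample box may or may not be held by the orange-gripped sliding catch on its right side: first tug the cover gently upward by its steel bar handle, without touching the catch, to learn whether it is caught. If it is caught, let it down and pull the catch all the way towards the robot to its front stop; if it comes up freely, leave the catch as it is. Then raise the cover by its bar handle to about half open (45 degrees) and finish still holding the handle, with the cover held steady there, because it falls shut when let go; do not knock over or shift the other things on the desk.

Things in the scene. Friction and masses are not known exactly. Their poses are not given: they have to be found in the camera images.
- sample_box: grey sample box fixed to the desk, 120 x 120 mm, 60 mm high, with a 50 mm high catch deck 46 mm wide along its right (-y) side; origin under the centre of the 120 x 120 tray, on the desk top; own x points from its front (robot side) to the hinged back, y to its left, z up. It stands at a yaw of up to 0.25 rad either way
- cover: white framed cover with clear window, 122 x 124 x 10 mm, 0.25 kg, top 71 mm above the desk when shut. Origin on its hinge axis, along the box's y, 63 mm behind the box centre, 62 mm above the desk; axes the box's when shut; opens by a positive turn about y (to 1.5 rad), falls shut if let go. Caught, it stops hard after 0.08 rad (7 mm at the handle); free, it lifts with 2 to 4 N there
- cover_handle (a point): middle of the steel bar handle: round bar 12 mm thick along the box's y, 86 mm long between its bends, centre 39 mm above the cover's top face; when shut 20 mm in front of the box centre and 110 mm above the desk, so 83 mm in front of and 48 mm above the hinge axis; axes as the cover's
- catch: black carriage with upright orange grip on the deck right of the box; its steel tongue lies over a lug of the cover when caught. Slides 30 mm along the box's x, towards the robot to free; 1.5 N friction, stays where left. Starts anywhere from fully back (origin 15 mm in front of box centre; caught) to near its front stop (45 mm; free); lets go about half-way, only a tug tells for sure
- catch_grip (a point): point on the orange grip of the catch, 100 mm above the desk and 90 mm to the right (-y) of the box centre: the grip is 14 mm along the box's x, 16 mm along its y, upright, from 77 mm to 113 mm above the desk; axes as the box's
- wash_bottle: white wash bottle with a red bent spout, 62 mm wide, 158 mm high, bystander on the left; origin under its centre
- dropper_bottle: brown dropper bottle, 30 mm wide, 97 mm high, bystander on the left; origin under its centre
- tape_roll: roll of beige tape, 62 mm wide, 18 mm high, bystander on the left; origin under its centre
- slide_box: brown wooden slide box 66 x 89 x 31 mm, bystander on the left; origin under its centre
- black_stopper: black rubber stopper, 26 mm wide, 27 mm high, bystander near the desk's front edge; origin under its centre
- cuvette_box: dark foam block with two clear cuvettes, 32 x 50 x 50 mm, bystander on the left; origin under its centre

How it is judged:
On the way:
1. the cover is tugged upward by its handle (at least 0.02 rad) while the catch is still where it was found (angle between cover_handle's own z axis and vertical above 0.02 rad and distance of catch_grip from where it was at the start of the episode below 0.003 m and contact force between the fingers and cover above 1 N and distance between the grasp point and cover_handle below 0.05 m), for 0.1 s.
At the end, for the whole second after the job is handed in: Cover still, 0.52 to 1.1 rad open, held by the fingers at its bar (grasp point within 50 mm of its middle); catch within 4 mm of where it was found, or moved 11 mm or more to within 4 mm of its front stop; bystanders within 20 mm of their places (angle between cover_handle's own z axis and vertical between 0.52 and 1.1 rad and angular speed of cover below 0.1 rad/s and contact force between the fingers and cover above 1 N and distance between the grasp point and cover_handle below 0.05 m and (distance of catch_grip from where it was at the start of the episode below 0.004 m or (distance of catch_grip from where it was at the start of the episode above 0.011 m and x of catch_grip in the frame of sample_box below -0.041 m)) and distance of each of wash_bottle, dropper_bottle, tape_roll, slide_box, black_stopper, cuvette_box from where it was at the start of the episode below 0.02 m); the arm keeps its last pose, push and grip.
It fails at once if the cover is yanked against the catch with more than 60 N (contact force between cover and catch above 60 N).
It fails at once if a bystander is knocked away (distance of any of wash_bottle, dropper_bottle, tape_roll, slide_box, black_stopper, cuvette_box from where it was at the start of the episode above 0.03 m).
It also fails if it takes over 51 s, if anything falls off the work surface, if the arm or the gripper's body presses on something with over 40 N, if the wrist force passes 120 N, or if a joint passes its speed limit or range.

## Robot

A 6-joint arm with a two-finger parallel gripper is mounted at the origin on a cart in front of the work surface, level with it; the furniture and walls round the work are solid. World frame = base frame: x ahead of the robot, y to its left, z up, the work surface at z = 0. Lengths are in m, angles in rad, forces in N, time in s.
With the tool pointing down it reaches from about 0.275 to 0.75 m from the base axis. Payload 10.2 kg.
Tool frame: the origin (TCP) lies midway between the tips of the shut fingers; the grasp point (between the pads) lies 19 mm behind it; z points along the fingers, y is the direction in which the jaws open and shut (so a half turn about z gives the same grasp; the last joint's range is limited). The gripper opens to 88 mm and grips with 3 to 60 N. Pads are 18 mm wide; open, the fingers measure 123 mm over their backs; the gripper's body (75 mm by 187 mm) begins 45 mm behind the grasp point.
Start: joints at [1.087, 0.313, 1.498, -0, 1.331, -0.223], TCP at [0.135, 0.507, 0.239] pointing down, gripper open.
Joint ranges: [-2.94, 2.94], [-0.97, 2.17], [0.19, 2.56], [-1.23, 4.37], [0.02, 3.11], [-2.88, 2.88]. Speed limits (rad/s): [2.39, 2.39, 3.01, 3.14, 3.14, 3.14].

## Interface

Orientations are given as a rotation vector (axis times angle).
In Python, from plant import bot, optics gives the robot as it stands.
- The arm moves only by the shell command python3 -m pendant 'ROWS' [OPENING] [FORCE]. ROWS is JSON, a list of rows, each a list of 2 entries, a list of its own where there are three numbers: the shift along the world's x, y, z in cm, then the turn about the world's z in rad. A call has 1 to 10 rows; each row is the pose to reach, as a shift and turn from the pose commanded when the call began; what a row does not reach only later rows make up. A row lasts 1/12 s, in which the tool goes at most 41.7 mm and 7.16 degrees, less where a joint would pass 70% of its speed; a pose out of reach is approached as far as the arm can. A call with a gripper value outside its range is refused whole. OPENING is the gripper's target within -1 to 1 (shut at 1, half-way at 0, fully open at -1), set as the call begins (- or left out, the last holds). The fingers move at their own pace and stop on an object; FORCE is the grip in N (left out, the last holds). Time passes only in rows, so rows that repeat a pose let the fingers close. It gives the time, the measured TCP pose, the force and the opening at its end, in the units of the state.
- bot.get_state(): the state, without advancing time (a new reading comes with each control period).
- optics.grab_frame(name): name is "scene" or "top" or "wrist"; returns the picture (420x560x3 uint8, red, green, blue); there is no depth.
- optics.camera_params(name): a dict with "K" (3x3 intrinsics, pixels), "rvec" (rotation vector, rad) and "tvec" (3), from world to camera coordinates, as OpenCV has them. Camera axes: x right, y down, z forward; pixel columns grow to the right and rows downward; lengths in m; the calibration is good to about 2 mm. A picture is of the moment at which its call begins: read the wrist's pose just before it. camera_params takes no time and is no camera call; for the wrist camera it gives the pose at the moment of the call.
- bot.job_done(): hands the job in, once; it reports no verdict.
The state is a dict: "t": time; "joint_positions": joint angles; "dq": joint speeds; "tau": joint torques, N m; "position": TCP position; "orientation": TCP orientation; "contact_force": force on the tool from outside, world axes, zero at the start; "ft_torque": the same for the moment, N m; "gripper_width": finger opening in m.
Only numpy, scipy, OpenCV 4.12 (cv2) and the standard library are available. Lean on these libraries where they do the work, as an engineer would, in place of code of your own. Each camera call takes 0.05 s, during which the arm holds its last target.

## Working session

There is one attempt and no reset: what is moved stays moved. The work goes in short steps, Python scripts to look and compute and a shell command to move; the robot and the scene stay as the last step left them, time stands still between calls to the robot, and variables do not carry over. Pictures are saved under pics/ and viewed, and the job is handed in when it is done.

```bash
ls; mkdir -p pics; python3 - <<'E'
from plant import bot, optics
import cv2
s=bot.get_state();print(s)
for n in("scene","top"):
    im=optics.grab_frame(n);cv2.imwrite(f"pics/{n}0.png",im[:,:,::-1])
    p=optics.camera_params(n);print(n,p)
E
```

```text
pics
{'t': 0.0, 'joint_positions': array([ 1.08663010e+00,  3.13432317e-01,  1.49844550e+00,  3.53237633e-05,
        1.33097907e+00, -2.23398988e-01]), 'dq': array([ 0.00061347, -0.00035799, -0.00144311, -0.00074473,  0.00192874,
       -0.00018896]), 'tau': array([-4.73446671e-04, -4.02217233e+01, -2.52270752e+01,  6.94201095e-02,
        3.53145751e-02, -1.45611925e-04]), 'position': array([0.13524266, 0.50702845, 0.23816694]), 'orientation': array([-4.08404547e-01, -3.11445866e+00,  1.84392527e-03]), 'contact_force': array([-0.19227876,  0.51922162,  1.25548814]), 'ft_torque': array([ 0.06379496, -0.01623035,  0.02313564]), 'gripper_width': 0.08820675159416237}
scene {'K': array([[470.79359287,   0.        , 284.84452732],
       [  0.        , 470.79359287, 215.65563141],
       [  0.        ,   0.        ,   1.        ]]), 'rvec': array([ 0.83193011, -2.27407707,  1.40269223]), 'tvec': array([0.53343961, 0.17620144, 1.2239846 ])}
top {'K': array([[426.9792899 ,   0.        , 273.56096803],
       [  0.        , 426.9792899 , 210.02003997],
       [  0.        ,   0.        ,   1.        ]]), 'rvec': array([ 2.18352222, -2.15829723,  0.08353612]), 'tvec': array([0.19182912, 0.53537325, 1.23384527])}
```

View pics/scene0.png

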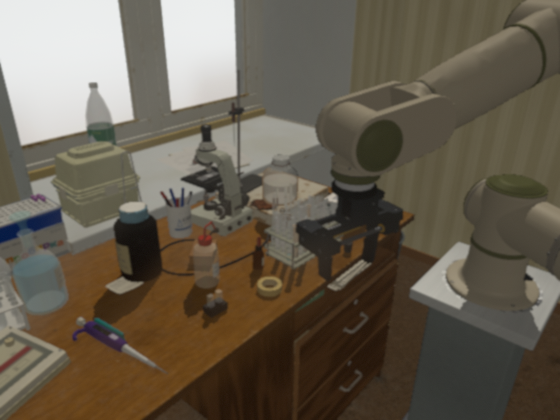

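View pics/top0.png

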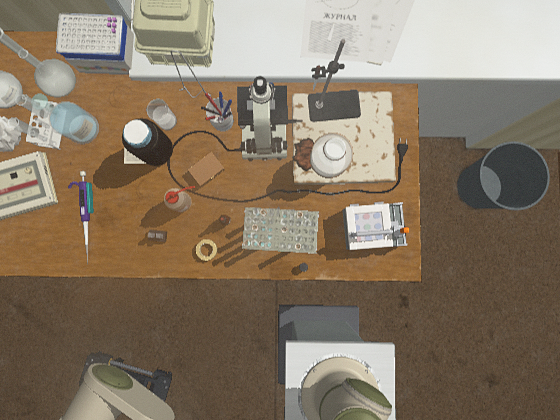

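The top view shows the box at about (375,227), its orange grip near (405,231), and the stopper at (302,268). The arm stands clear on the left. I'll enlarge the box region.

```bash
cat > h.py <<'E'
import numpy as np, cv2
from plant import bot, optics
def ray(p,uv):
    R,_=cv2.Rodrigues(np.array(p["rvec"]));t=np.array(p["tvec"])
    d=R.T@np.linalg.inv(p["K"])@np.array([uv[0],uv[1],1.]);c=-R.T@t
    return c,d
def onplane(p,uv,z):
    c,d=ray(p,uv);return c+d*(z-c[2])/d[2]
def proj(p,X):
    return cv2.projectPoints(np.array(X,float).reshape(-1,3),np.array(p["rvec"]),np.array(p["tvec"]),p["K"],None)[0].reshape(-1,2)
E
python3 - <<'E'
from h import *
im=cv2.imread("pics/top0.png");c=im[190:290,290:420]
cv2.imwrite("pics/top0z.png",cv2.resize(c,None,fx=6,fy=6,interpolation=cv2.INTER_CUBIC))
hsv=cv2.cvtColor(im,cv2.COLOR_BGR2HSV)
p=optics.camera_params("top")
for uv in [(0,0),(375,227),(302,268)]: print(onplane(p,uv,0.03))
print("cam",ray(p,(0,0))[0])
m=cv2.inRange(hsv,(5,170,150),(20,255,255)); m[:,:380]=0;m[:200]=0;m[:,420:]=0
ys,xs=np.nonzero(m);print(list(zip(xs,ys)))
E
```

```text
[1.17480314 1.0513372  0.03      ]
[ 0.48621109 -0.09854281  0.03      ]
[0.36488433 0.1135175  0.03      ]
cam [0.42239894 0.18326133 1.27819853]
[(np.int64(404), np.int64(227)), (np.int64(405), np.int64(227)), (np.int64(406), np.int64(227)), (np.int64(407), np.int64(227)), (np.int64(408), np.int64(227)), (np.int64(404), np.int64(228)), (np.int64(405), np.int64(228)), (np.int64(406), np.int64(228)), (np.int64(407), np.int64(228)), (np.int64(408), np.int64(228)), (np.int64(404), np.int64(229)), (np.int64(405), np.int64(229)), (np.int64(406), np.int64(229)), (np.int64(407), np.int64(229)), (np.int64(408), np.int64(229)), (np.int64(404), np.int64(230)), (np.int64(405), np.int64(230)), (np.int64(406), np.int64(230)), (np.int64(407), np.int64(230)), (np.int64(408), np.int64(230)), (np.int64(404), np.int64(231)), (np.int64(405), np.int64(231)), (np.int64(406), np.int64(231)), (np.int64(407), np.int64(231)), (np.int64(408), np.int64(231)), (np.int64(404), np.int64(232)), (np.int64(405), np.int64(232)), (np.int64(406), np.int64(232)), (np.int64(407), np.int64(232)), (np.int64(408), np.int64(232))]
```

View pics/top0z.png

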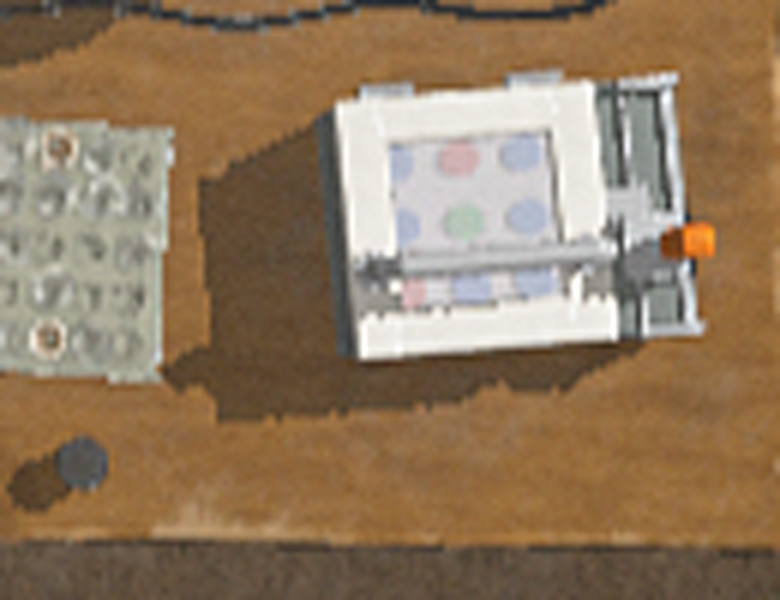

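The cover's corners sit at zoom pixels (335,103), (597,82), (620,338) and (357,358). The bar runs from about (390,265) to (612,248), and the orange grip top is near (700,240).

```bash
python3 - <<'E'
from h import *
p=optics.camera_params("top")
f=lambda x,y:((x+.5)/6-.5+290,(y+.5)/6-.5+190)
C=[onplane(p,f(*q),.071) for q in [(335,103),(597,82),(620,338),(357,358)]]
for c in C: print(c)
print("sides",[np.linalg.norm(C[i]-C[i-1]) for i in range(4)])
ctr=np.mean(C,0);print("cover ctr",ctr)
vx=(C[0]+C[1]-C[2]-C[3]);vy=(C[0]+C[3]-C[1]-C[2])
print("yaw",np.arctan2(vx[1],vx[0]),np.arctan2(-vy[0],vy[1]))
b=[onplane(p,f(*q),.112) for q in [(395,264),(610,247)]];d=b[0]-b[1];print("bar",b,(b[0]+b[1])/2,np.arctan2(-d[0],d[1]))
g=onplane(p,(406,229.5),.11);print("grip",g)
yaw=np.arctan2(vx[1],vx[0]);yaw=(yaw+np.arctan2(-vy[0],vy[1]))/2
ex=np.array([np.cos(yaw),np.sin(yaw),0]);ey=np.array([-ex[1],ex[0],0])
o=ctr-0.002*ex  # cover spans hinge 63 behind... centre approx
print("grip local",(g-o)@ex,(g-o)@ey,"bar local",((b[0]+b[1])/2-o)@ex,((b[0]+b[1])/2-o)@ey, "handle",o-0.02*ex)
E
```

```text
[ 0.54059315 -0.00612758  0.071     ]
[ 0.5519259  -0.12969145  0.071     ]
[ 0.43152662 -0.13902171  0.071     ]
[ 0.42071015 -0.01608848  0.071     ]
sides [np.float64(0.12029610350790308), np.float64(0.12408247477199284), np.float64(0.12076026887737581), np.float64(0.12340816283039538)]
cover ctr [ 0.48618895 -0.07273231  0.071     ]
yaw 0.08011360361557841 0.08961523003493325
bar [array([ 0.46346579, -0.02667913,  0.112     ]), array([ 0.47231524, -0.12406514,  0.112     ])] [ 0.46789051 -0.07537213  0.112     ] 0.09062092456322322
grip [ 0.47627646 -0.16473342  0.11      ]
grip local -0.015675077653334427 -0.0908298079067334 bar local -0.016456347839313844 -0.0010793053617553072 handle [ 0.46426813 -0.07459708  0.071     ]
```

Box estimate: origin (0.485, −0.073), yaw 0.087, handle about (0.467, −0.075, 0.110). The grip is at local x −0.016, so probably fully back. I'll move over the handle with a turn of −1.22.

```bash
python3 -m pendant '[[[1,-1.8,0],-0.05],[[2.8,-5,0],-0.12],[[4.7,-8.2,0],-0.2],[[6.5,-11.5,0],-0.28],[[8.4,-14.8,0],-0.36],[[10.2,-18,0],-0.44],[[12,-21.2,0],-0.52],[[13.9,-24.5,0],-0.6],[[15.7,-27.8,0],-0.68],[[17.5,-31,0],-0.76]]' -1 20
python3 -m pendant '[[[1.8,-3.2,0],-0.08],[[3.6,-6.4,0],-0.16],[[5.4,-9.6,0],-0.24],[[7.2,-12.8,0],-0.32],[[9,-16,0],-0.4],[[10.8,-19.2,0],-0.45],[[12.6,-22.4,0],-0.46],[[14.5,-25.5,0],-0.46],[[15.6,-27.2,0],-0.46],[[15.6,-27.2,0],-0.46]]'
python3 - <<'E'
from h import *
print(bot.get_state()["position"],bot.get_state()["orientation"])
p=optics.camera_params("wrist");im=optics.grab_frame("wrist");cv2.imwrite("pics/w1.png",im[:,:,::-1])
np.savez("w1.npz",**p);print(p, proj(p,[[.466,-.075,.11]]))
E
```

```text
t: 0.93
position: [0.3106, 0.1955, 0.2387]
orientation: [1.54, 2.738, 0.0]
contact_force: [-0.4, 0.9, 1.2]
gripper_width: 0.0882
t: 1.77
position: [0.4675, -0.0777, 0.2379]
orientation: [-2.123, -2.315, 0.001]
contact_force: [0.3, -0.4, 0.2]
gripper_width: 0.0881
[ 0.46751639 -0.07772704  0.2379222 ] [-2.12290162e+00 -2.31505919e+00  9.52663960e-04]
{'K': array([[354.10314025,   0.        , 281.07735947],
       [  0.        , 354.10314025, 209.6831189 ],
       [  0.        ,   0.        ,   1.        ]]), 'rvec': array([-2.82328902, -0.12013236, -0.01754163]), 'tvec': array([-0.45880724, -0.15333921,  0.35416561])} [[279.87794675 196.71348203]]
```

View pics/w1.png

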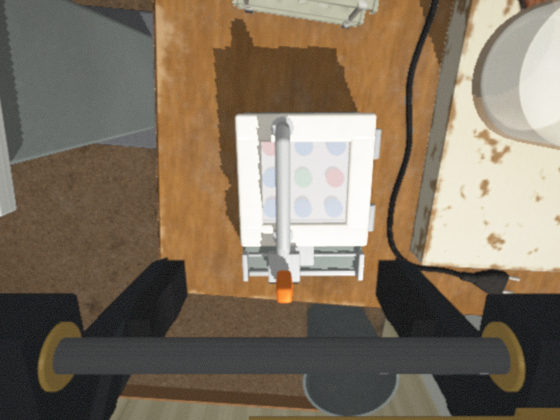

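The wrist view shows the bar running from (283,130) to (283,252), and the cover corners at (237,115), (376,114), (367,245) and (242,246). The orange grip spans (285,272–302).

```bash
python3 - <<'E'
from h import *
p=dict(np.load("w1.npz"))
C=[onplane(p,q,.071) for q in [(376,114),(367,245),(242,246),(237,115)]]
for c in C:print(c)
vx=(C[0]+C[1]-C[2]-C[3]);vy=(C[0]+C[3]-C[1]-C[2])
print("ctr",np.mean(C,0),"yaw",np.arctan2(vx[1],vx[0]),np.arctan2(-vy[0],vy[1]),np.linalg.norm(vx)/2,np.linalg.norm(vy)/2)
im=cv2.imread("pics/w1.png")
g=cv2.cvtColor(im,cv2.COLOR_BGR2GRAY).astype(float)
for v in (150,170,190,210,225): print(v,im[v,272:296].mean(-1).astype(int))
for q in [(283,150),(283,225)]: print("bar",onplane(p,q,.11))
hsv=cv2.cvtColor(im,cv2.COLOR_BGR2HSV)
m=cv2.inRange(hsv,(5,170,120),(20,255,255));m[:265]=0;m[305:]=0;m[:,:270]=0;m[:,300:]=0
ys,xs=np.nonzero(m);print(xs.min(),xs.max(),ys.min(),ys.max())
for v in np.unique(ys): print(v,xs[ys==v].min(),xs[ys==v].max(),end="; ")
im2=cv2.resize(im[100:310,220:400],None,fx=3,fy=3-0.2);cv2.imwrite("pics/w1z.png",im2)
print(bot.get_state()["t"])
E
```

```text
[ 0.54237716 -0.00603406  0.071     ]
[ 0.55416658 -0.12708087  0.071     ]
[ 0.43460093 -0.1383615   0.071     ]
[ 0.42417468 -0.0169266   0.071     ]
ctr [ 0.48882984 -0.07210076  0.071     ] yaw 0.09298649351772678 0.09136286651293957 0.119399888377888 0.12174862891689817
150 [211 210 190 159 148 164 178 199 205 212 219 225 224 223 222 221 210 204
 216 231 233 232 231 227]
170 [215 216 202 167 147 158 179 192 204 210 219 224 226 225 223 220 212 204
 217 231 233 233 230 224]
190 [233 233 231 202 153 155 173 191 200 210 221 227 227 227 225 220 213 205
 218 232 233 235 234 235]
210 [221 220 218 191 150 152 174 187 197 211 220 228 231 228 225 220 213 202
 218 231 235 231 228 223]
225 [172 164 165 148 140 150 165 184 196 208 221 230 235 231 226 222 210 202
 211 222 225 226 224 223]
bar [ 0.46526357 -0.03748695  0.11      ]
bar [ 0.47059797 -0.0989587   0.11      ]
275 293 271 302
271 281 286; 272 278 288; 273 278 289; 274 278 289; 275 278 289; 276 278 289; 277 277 290; 278 277 290; 279 277 290; 280 277 290; 281 277 290; 282 277 291; 283 276 292; 284 276 292; 285 276 293; 286 276 293; 287 276 292; 288 276 293; 289 276 292; 290 276 293; 291 276 293; 292 276 292; 293 275 293; 294 276 293; 295 276 292; 296 277 292; 297 277 292; 298 277 292; 299 277 292; 300 277 291; 301 277 291; 302 279 290; 1.8167
```

View pics/w1z.png

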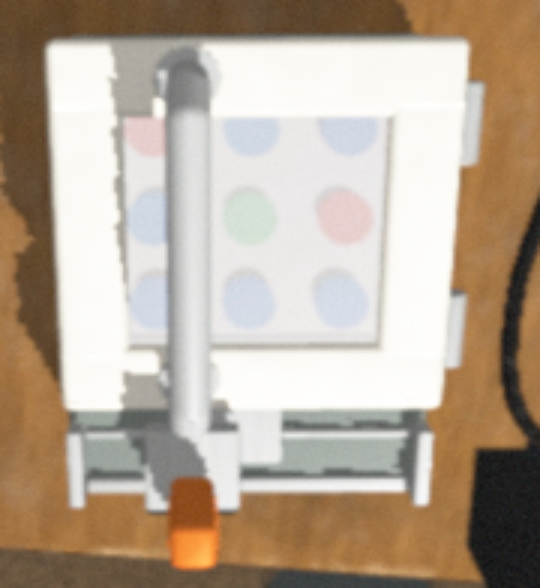

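```bash
python3 -m pendant '[[[0.1,0.2,-2],0],[[0.1,0.2,-5],0],[[0.1,0.2,-8],0],[[0.1,0.2,-11],0],[[0.1,0.2,-12.5],0],[[0.1,0.2,-13.5],0],[[0.1,0.2,-14.2],0],[[0.1,0.2,-14.7],0],[[0.1,0.2,-14.7],0],[[0.1,0.2,-14.7],0]]' -1 20
python3 -m pendant '[[[0,0,0],0],[[0,0,0],0],[[0,0,0],0],[[0,0,0],0],[[0,0,0],0],[[0,0,0],0],[[0,0,0],0],[[0,0,0],0],[[0,0,0],0],[[0,0,0],0]]' 1 10
python3 - <<'E'
from h import *
im=optics.grab_frame("wrist");cv2.imwrite("pics/w2.png",im[:,:,::-1]);print(bot.get_state()["t"])
E
```

```text
t: 2.65
position: [0.4677, -0.0727, 0.0924]
orientation: [2.118, 2.319, 0.001]
contact_force: [0.4, -0.0, 0.8]
gripper_width: 0.0883
t: 3.48
position: [0.4674, -0.0728, 0.0917]
orientation: [-2.119, -2.319, 0.0]
contact_force: [-0.5, 0.5, -0.8]
gripper_width: 0.0238
3.5333
```

View pics/w2.png

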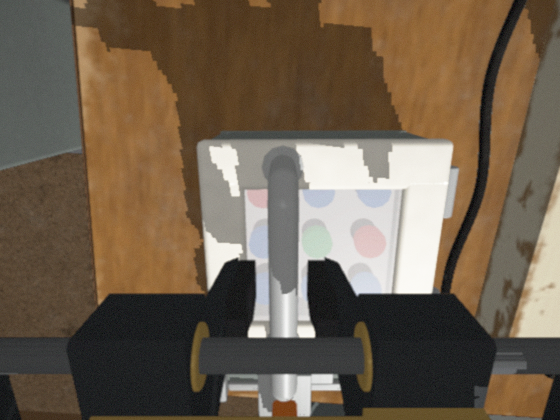

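The fingers straddle the bar at about (283,270), roughly centred, and are still closing.

```bash
python3 -m pendant '[[[0,0,0],0],[[0,0,0],0],[[0,0,0],0],[[0,0,0],0],[[0,0,0],0],[[0,0,0],0]]' 1 20
```

```text
t: 4.03
position: [0.4681, -0.0727, 0.0919]
orientation: [2.118, 2.318, 0.002]
contact_force: [5.3, 1.5, -3.2]
gripper_width: 0.0107
```

```bash
python3 -m pendant '[[[0.05,0,0.1],0],[[0.1,0,0.2],0],[[0.15,0,0.3],0],[[0.2,0,0.4],0],[[0.25,0,0.5],0],[[0.25,0,0.5],0],[[0.25,0,0.5],0],[[0.25,0,0.5],0]]'
python3 -m pendant '[[[0.03,0,0.05],0],[[0.06,0,0.1],0],[[0.09,0,0.15],0],[[0.12,0,0.2],0],[[0.12,0,0.2],0]]'
```

```text
t: 4.7
position: [0.4708, -0.0725, 0.0963]
orientation: [2.119, 2.318, 0.003]
contact_force: [9.1, 2.6, -10.0]
gripper_width: 0.0108
t: 5.12
position: [0.4715, -0.0724, 0.0975]
orientation: [-2.12, -2.319, -0.002]
contact_force: [10.5, 1.7, -16.1]
gripper_width: 0.0109
```

```bash
python3 -m pendant '[[[0.02,0,0.05],0],[[0.04,0,0.1],0],[[0.06,0,0.15],0],[[0.08,0,0.2],0],[[0.08,0,0.2],0]]'
python3 - <<'E'
from h import *
im=optics.grab_frame("wrist");cv2.imwrite("pics/w3.png",im[:,:,::-1]);s=bot.get_state();print(s["t"],s["contact_force"],s["position"])
E
```

```text
t: 5.53
position: [0.4716, -0.0724, 0.0981]
orientation: [-2.118, -2.317, -0.0]
contact_force: [13.4, -2.0, -30.2]
gripper_width: 0.0105
5.5833 [ 12.83059981  -0.84847019 -30.29416967] [ 0.47162138 -0.07237459  0.09810818]
```

View pics/w3.png

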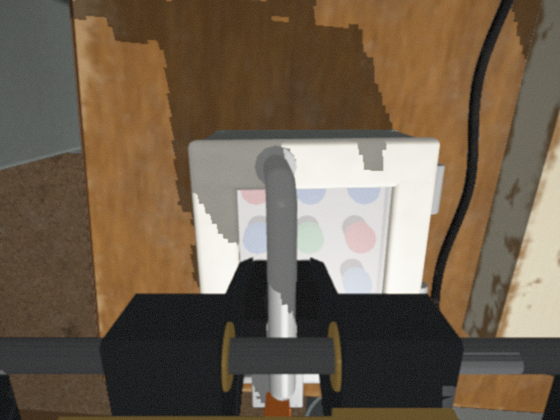

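It's caught: the force climbed to 30 N at 6 mm with hardly any further movement. I'll lower it now and let go.

```bash
python3 -m pendant '[[[-0.1,0,-0.2],0],[[-0.2,0,-0.4],0],[[-0.3,0,-0.6],0],[[-0.4,0,-0.8],0],[[-0.45,0,-0.9],0],[[-0.45,0,-0.9],0],[[-0.45,0,-0.9],0]]'
python3 -m pendant '[[[0,0,0],0],[[0,0,0],0],[[0,0,0],0],[[0,0,0],0],[[0,0,0],0],[[0,0,0],0],[[0,0,0],0],[[0,0,0],0],[[0,0,0],0],[[0,0,0],0]]' -1
python3 - <<'E'
from h import *
p=dict(np.load("w1.npz"))
for q in [(284.5,276),(284.5,285),(284.5,293),(284.5,302)]: print(onplane(p,q,.113))
im=optics.grab_frame("top");cv2.imwrite("pics/top1.png",im[:,:,::-1])
E
```

```text
t: 6.17
position: [0.4682, -0.0728, 0.0919]
orientation: [2.118, 2.318, 0.002]
contact_force: [5.8, 2.1, -2.8]
gripper_width: 0.0105
t: 7.0
position: [0.4674, -0.0727, 0.0917]
orientation: [2.119, 2.319, 0.0]
contact_force: [-0.6, -0.3, -0.7]
gripper_width: 0.0751
[ 0.47580132 -0.14419293  0.113     ]
[ 0.47656667 -0.15287972  0.113     ]
[ 0.47725854 -0.16073258  0.113     ]
[ 0.47805024 -0.16971861  0.113     ]
```

The grip top centre is about (0.478, −0.163). I'll raise, shift across, lower to TCP z 0.088 and close on the grip.

```bash
python3 -m pendant '[[[0,0,2],0],[[0,0,4.5],0],[[0,0,6],0],[[0.3,-2.5,6],0],[[0.7,-5.5,6],0],[[1,-8.2,6],0],[[1.1,-9.1,6],0],[[1.1,-9.1,6],0],[[1.1,-9.1,6],0]]' -1
python3 - <<'E'
from h import *
s=bot.get_state();print(s["position"])
p=optics.camera_params("wrist");im=optics.grab_frame("wrist");cv2.imwrite("pics/w4.png",im[:,:,::-1])
print(proj(p,[[.478,-.164,.113],s["position"]]))
E
```

```text
t: 7.8
position: [0.4781, -0.1632, 0.1514]
orientation: [-2.119, -2.318, -0.0]
contact_force: [0.1, 0.6, -0.0]
gripper_width: 0.0881
[ 0.47813002 -0.16315751  0.15144523]
[[281.11550367 246.53262618]
 [281.48783278 278.84750053]]
```

View pics/w4.png

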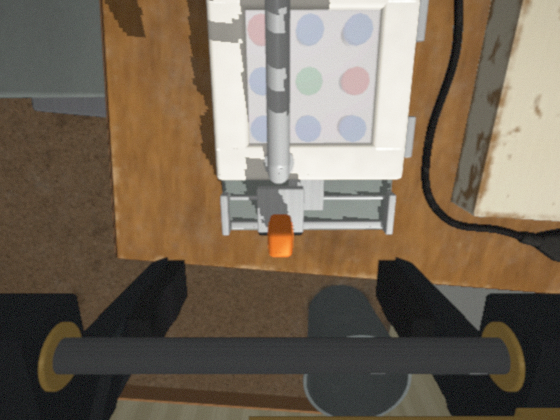

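The grip top shows at (281,245), which matches the projected (281,246.5), so I'm aligned. The next move lowers and closes.

```bash
python3 -m pendant '[[[0,0,-2],0],[[0,0,-4],0],[[0,0,-5.5],0],[[0,0,-6.3],0],[[0,0,-6.3],0],[[0,0,-6.3],0]]' -1
python3 -m pendant '[[[0,0,0],0],[[0,0,0],0],[[0,0,0],0],[[0,0,0],0],[[0,0,0],0],[[0,0,0],0],[[0,0,0],0],[[0,0,0],0],[[0,0,0],0],[[0,0,0],0]]' 1 10
python3 -m pendant '[[[0,0,0],0],[[0,0,0],0],[[0,0,0],0],[[0,0,0],0],[[0,0,0],0],[[0,0,0],0]]' 1 10
```

```text
t: 8.35
position: [0.4786, -0.1631, 0.0891]
orientation: [2.118, 2.32, 0.0]
contact_force: [-0.1, -0.1, 1.1]
gripper_width: 0.088
t: 9.18
position: [0.4784, -0.1638, 0.0887]
orientation: [-2.119, -2.319, -0.0]
contact_force: [-0.2, -0.1, 0.3]
gripper_width: 0.0234
t: 9.68
position: [0.4783, -0.1637, 0.0887]
orientation: [-2.119, -2.319, 0.0]
contact_force: [-1.4, -0.2, 0.2]
gripper_width: 0.0138
```

```bash
python3 -m pendant '[[[-0.3,-0.03,0],0],[[-0.7,-0.06,0],0],[[-1.1,-0.1,0],0],[[-1.5,-0.14,0],0],[[-1.9,-0.17,0],0],[[-2.3,-0.21,0],0],[[-2.7,-0.24,0],0],[[-2.7,-0.24,0],0],[[-2.7,-0.24,0],0]]'
python3 -m pendant '[[[-0.1,-0.01,0],0],[[-0.2,-0.02,0],0],[[-0.3,-0.03,0],0],[[-0.4,-0.04,0],0],[[-0.4,-0.04,0],0],[[-0.4,-0.04,0],0]]'
```

```text
t: 10.43
position: [0.4516, -0.1663, 0.0888]
orientation: [2.119, 2.318, 0.001]
contact_force: [5.5, 0.8, -2.8]
gripper_width: 0.0139
t: 10.93
position: [0.4498, -0.1665, 0.089]
orientation: [2.117, 2.314, 0.007]
contact_force: [19.6, 3.8, -10.8]
gripper_width: 0.016
```

The force rose to 20 N after about 28.5 mm, so it looks like the front stop. I'll relax, open, lift and check.

```bash
python3 -m pendant '[[[0.1,0.01,0],0],[[0.2,0.02,0],0],[[0.2,0.02,0],0]]'
python3 -m pendant '[[[0,0,0],0],[[0,0,0],0],[[0,0,0],0],[[0,0,0],0],[[0,0,0],0],[[0,0,0],0],[[0,0,0],0],[[0,0,0],0],[[0,0,0],0],[[0,0,0],0]]' -1
python3 -m pendant '[[[0,0,2],0],[[0,0,4],0],[[0,0,6],0],[[1,4,7],0],[[1,4,9],0],[[1,4,9],0],[[1,4,9],0]]' -1
python3 - <<'E'
from h import *
s=bot.get_state();print(s["position"])
p=optics.camera_params("wrist");im=optics.grab_frame("wrist");cv2.imwrite("pics/w5.png",im[:,:,::-1]);np.savez("w5.npz",**p)
print(proj(p,[[.478,-.164,.113],[.448,-.167,.113]]))
im=optics.grab_frame("top")[:,:,::-1];cv2.imwrite("pics/top2.png",im)
hsv=cv2.cvtColor(im,cv2.COLOR_BGR2HSV)
m=cv2.inRange(hsv,(5,170,150),(20,255,255)); m[:,:380]=0;m[:200]=0;m[:,420:]=0
ys,xs=np.nonzero(m);print("top orange",xs.mean() if len(xs) else 0,ys.mean() if len(xs) else 0,len(xs))
E
```

```text
t: 11.18
position: [0.4511, -0.1664, 0.0889]
orientation: [2.117, 2.315, 0.004]
contact_force: [15.2, 2.3, -7.8]
gripper_width: 0.0136
t: 12.02
position: [0.4494, -0.1664, 0.0887]
orientation: [-2.119, -2.319, 0.0]
contact_force: [0.6, -1.0, 0.4]
gripper_width: 0.0787
t: 12.6
position: [0.4596, -0.1265, 0.179]
orientation: [2.117, 2.319, 0.0]
contact_force: [-1.0, 0.1, -0.2]
gripper_width: 0.0881
[ 0.45964738 -0.12651865  0.17897549]
[[303.46516418 281.61993713]
 [258.7516871  282.06973607]]
top orange 0 0 0
```

View pics/w5.png

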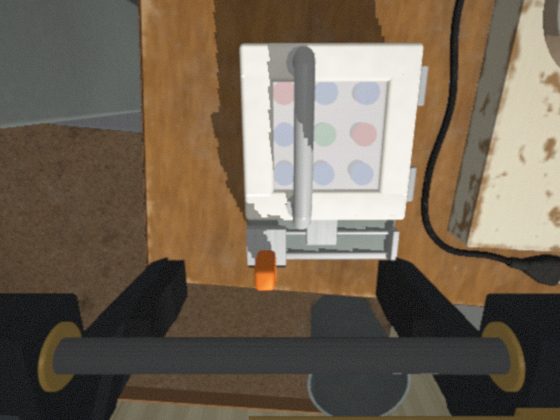

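The grip is now at (265,280), against about 303 before and 258.7 predicted for a full 30 mm. I'll measure it relative to the bar in both wrist pictures.

```bash
python3 - <<'E'
from h import *
yaw=.09;ex=np.array([np.cos(yaw),np.sin(yaw),0])
for n,barrows,gy0 in (("w1",(150,225),265),("w5",(90,200),245)):
    p=dict(np.load(n+".npz"));im=cv2.imread(f"pics/{n}.png");hsv=cv2.cvtColor(im,cv2.COLOR_BGR2HSV)
    m=cv2.inRange(hsv,(5,170,120),(20,255,255));m[:gy0]=0;m[305:]=0;m[:,:245]=0;m[:,310:]=0
    mm=cv2.morphologyEx(m,cv2.MORPH_OPEN,np.ones((3,3)))
    ys,xs=np.nonzero(mm)
    b=ys>ys.max()-14   # top face rows
    print(n,"rows",ys.min(),ys.max(),"u",xs[b].min(),xs[b].max())
    g=onplane(p,((xs[b].min()+xs[b].max())/2,ys.max()-6),.113)
    if n=="w1": bars=[(283.3,150),(283.3,225)]
    else:
        for v in barrows: print(v,im[v,288:322].mean(-1).astype(int))
        bars=[(304.5,90),(303,200)]
    B=[onplane(p,q,.11) for q in bars]
    print("grip",g,"bar",B,"d along x",(g-B[1])@ex)
    p_=p
im=cv2.imread("pics/w5.png");cv2.imwrite("pics/w5z.png",cv2.resize(im[200:300,230:410],None,fx=4,fy=4))
E
```

```text
w1 rows 271 302 u 276 292
grip [ 0.47708539 -0.16374725  0.113     ] bar [array([ 0.46549401, -0.0374673 ,  0.11      ]), array([ 0.47084459, -0.09893762,  0.11      ])] d along x 0.00039054445176112926
w5 rows 251 290 u 254 276
90 [191 190 190 192 191 169 133 109 103 106 110 109 110 114 115 117 115 116
 116 111 113 108 111 107 109 108 140 175 193 197 198 196 194 196]
200 [130 121 110 110 108 106 114 130 145 156 165 174 178 186 197 205 211 211
 205 199 198 191 184 187 217 237 239 240 240 240 239 240 238 238]
grip [ 0.45230675 -0.1680956   0.113     ] bar [array([ 0.46551054, -0.0422186 ,  0.11      ]), array([ 0.47176714, -0.1078323 ,  0.11      ])] d along x -0.024798012591098886
```

View pics/w5z.png

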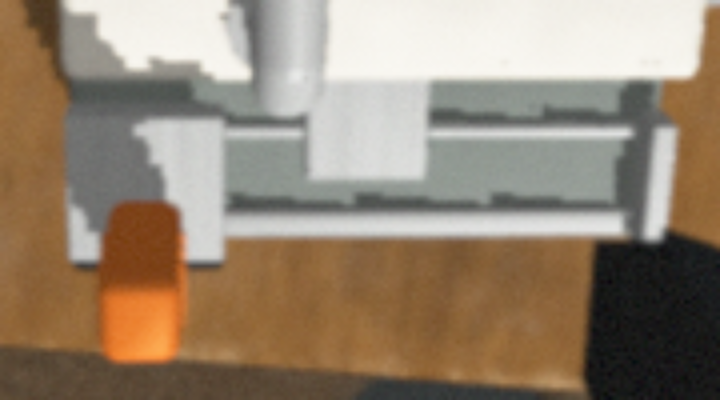

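Relative to the bar, the catch moved about 25 mm, to local x of about −0.045, and that is its front stop. It started near −0.020. I'll go back to the bar and grasp it.

```bash
python3 -m pendant '[[[0.3,2,0],0],[[0.9,5.2,0],0],[[0.9,5.2,-2],0],[[0.9,5.2,-5],0],[[0.9,5.2,-7],0],[[0.9,5.2,-8.2],0],[[0.9,5.2,-8.7],0],[[0.9,5.2,-8.7],0]]' -1
python3 -m pendant '[[[0,0,0],0],[[0,0,0],0],[[0,0,0],0],[[0,0,0],0],[[0,0,0],0],[[0,0,0],0],[[0,0,0],0],[[0,0,0],0],[[0,0,0],0],[[0,0,0],0]]' 1 20
python3 -m pendant '[[[0,0,0],0],[[0,0,0],0],[[0,0,0],0],[[0,0,0],0],[[0,0,0],0],[[0,0,0],0],[[0,0,0],0]]' 1 20
python3 - <<'E'
import numpy as np
# shifts (cm, world) for cover angles
for th in np.arange(0.05,0.85,0.05).tolist():
    c,s=np.cos(th),np.sin(th);x=-83*c+48*s+83;z=83*s+48*c-48
    print(round(th,2),np.round([x*.0996,x*.009,z*.1],2))
E
```

```text
t: 13.37
position: [0.4676, -0.0745, 0.0902]
orientation: [-2.118, -2.316, 0.002]
contact_force: [-0.4, 0.6, 1.0]
gripper_width: 0.0882
t: 14.2
position: [0.4684, -0.0744, 0.0917]
orientation: [-2.119, -2.319, 0.0]
contact_force: [0.0, 0.1, 0.2]
gripper_width: 0.0235
t: 14.78
position: [0.4684, -0.0743, 0.0917]
orientation: [-2.119, -2.319, 0.0]
contact_force: [-1.3, 0.5, 1.7]
gripper_width: 0.0105
0.05 [0.25 0.02 0.41]
0.1 [0.52 0.05 0.8 ]
0.15 [0.81 0.07 1.19]
0.2 [1.11 0.1  1.55]
0.25 [1.44 0.13 1.9 ]
0.3 [1.78 0.16 2.24]
0.35 [2.14 0.19 2.56]
0.4 [2.51 0.23 2.85]
0.45 [2.9  0.26 3.13]
0.5 [3.3  0.3  3.39]
0.55 [3.72 0.34 3.63]
0.6 [4.14 0.37 3.85]
0.65 [4.58 0.41 4.04]
0.7 [5.02 0.45 4.22]
0.75 [5.48 0.49 4.37]
0.8 [5.94 0.54 4.5 ]
```

Gripped, and well centred. First a slow lift to about 0.15 rad with a force check.

```bash
python3 -m pendant '[[[0.12,0.01,0.2],0],[[0.25,0.02,0.41],0],[[0.38,0.03,0.6],0],[[0.52,0.05,0.8],0],[[0.66,0.06,1.0],0],[[0.81,0.07,1.19],0],[[0.81,0.07,1.19],0]]'
```

```text
t: 15.37
position: [0.4771, -0.0735, 0.1039]
orientation: [2.119, 2.319, 0.001]
contact_force: [3.5, -0.4, -6.8]
gripper_width: 0.0104
```

Free: it is past the 7 mm stop with only a low force. I'll continue to 45°, with shifts relative to the 0.15 rad pose.

```bash
python3 -m pendant '[[[0.15,0.01,0.18],0],[[0.3,0.03,0.36],0],[[0.63,0.06,0.71],0],[[0.97,0.09,1.05],0],[[1.33,0.12,1.37],0],[[1.7,0.16,1.66],0],[[1.9,0.18,1.8],0],[[2.09,0.19,1.94],0],[[2.09,0.19,1.94],0]]'
python3 -m pendant '[[[0.2,0.02,0.13],0],[[0.4,0.04,0.26],0],[[0.82,0.08,0.5],0],[[1.24,0.11,0.72],0],[[1.68,0.15,0.91],0],[[2.12,0.19,1.09],0],[[2.58,0.23,1.24],0],[[2.85,0.26,1.33],0],[[2.85,0.26,1.33],0],[[2.85,0.26,1.33],0]]'
python3 -m pendant '[[[0,0,0],0],[[0,0,0],0],[[0,0,0],0]]'
python3 - <<'E'
from h import *
s=bot.get_state();print(s["t"],s["contact_force"],s["position"])
for n in ("wrist","scene","top"):
    im=optics.grab_frame(n)[:,:,::-1]
    if n=="top": im=cv2.resize(im[140:300,140:420],None,fx=2.8,fy=2.8)
    cv2.imwrite(f"pics/{n}6.png",im)
E
```

```text
t: 16.12
position: [0.4977, -0.0716, 0.1225]
orientation: [-2.119, -2.319, -0.001]
contact_force: [6.2, -0.2, -11.9]
gripper_width: 0.0107
t: 16.95
position: [0.526, -0.0691, 0.1364]
orientation: [2.119, 2.319, 0.0]
contact_force: [-0.3, 0.9, -7.4]
gripper_width: 0.0109
t: 17.2
position: [0.5258, -0.0691, 0.1364]
orientation: [-2.119, -2.319, -0.0]
contact_force: [0.0, 1.5, -8.3]
gripper_width: 0.0109
17.2 [ 0.0193279   1.47216681 -8.26004511] [ 0.52580673 -0.06908792  0.13635173]
```

View pics/wrist6.png

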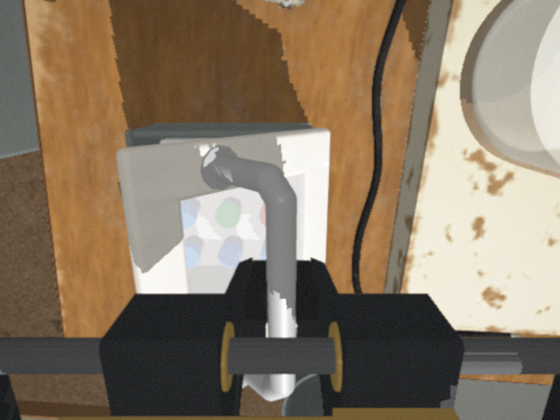

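View pics/top6.png

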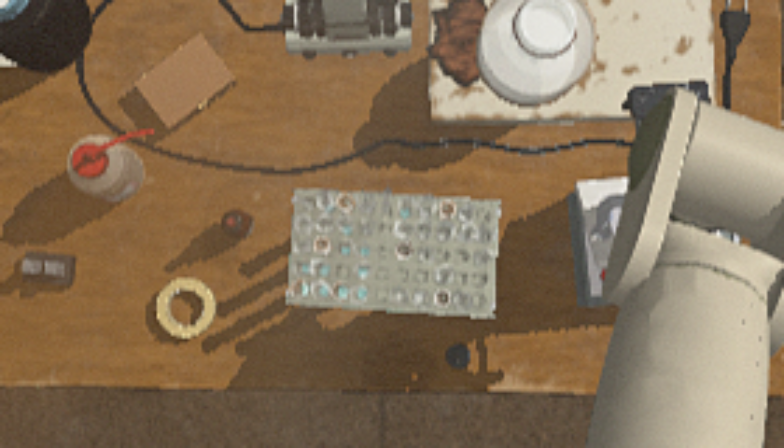

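View pics/scene6.png

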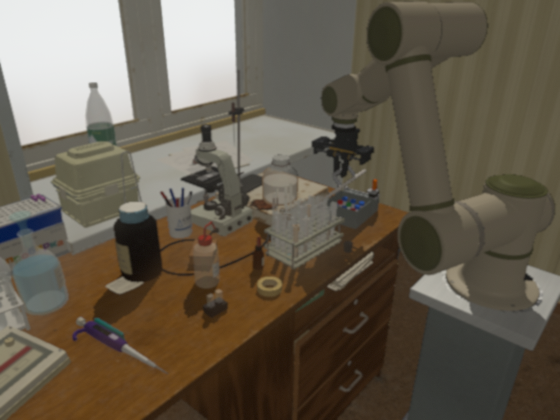

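The cover stands tilted in the wrist view: the bar runs through the jaws at (283,300) and its bent leg foot shows at (213,165). The bystanders in the top and scene views look where they were. I'll hold a moment with a firmer grip, then compare numerically.

```bash
python3 -m pendant '[[[0,0,0],0],[[0,0,0],0],[[0,0,0],0],[[0,0,0],0],[[0,0,0],0],[[0,0,0],0],[[0,0,0],0],[[0,0,0],0],[[0,0,0],0],[[0,0,0],0]]' 1 30
python3 - <<'E'
from h import *
p=optics.camera_params("wrist");im=optics.grab_frame("wrist")[:,:,::-1];cv2.imwrite("pics/w7.png",im)
o=cv2.imread("pics/wrist6.png");print("wrist diff",np.abs(im.astype(int)-o).mean())
# bar centreline/left leg foot as predicted for angles
yaw=.09;ex=np.array([np.cos(yaw),np.sin(yaw),0]);ey=np.array([-ex[1],ex[0],0]);ez=np.array([0,0,1.])
O=np.array([.4868,-.073,0]);H=O+.063*ex+.062*ez
for th in (.6,.7,.785,.9,1.0):
    c,s=np.cos(th),np.sin(th)
    f=lambda x,y,z:H+(x*c+z*s)*ex+y*ey+(-x*s+z*c)*ez
    print(th,proj(p,[f(-.124,.061,.009),f(-.083,.035,.048)]).round(0).tolist())
t0=cv2.imread("pics/top0.png");t=optics.grab_frame("top")[:,:,::-1]
d=np.abs(t.astype(int)-t0).max(-1);d=d[140:290,140:325]>60
print("top changed px (bystander area)",d.sum(), np.argwhere(d)[:10].tolist())
s=bot.get_state();print(s["t"],s["contact_force"],s["position"],s["gripper_width"])
E
```

```text
t: 18.18
position: [0.5259, -0.0691, 0.1364]
orientation: [-2.119, -2.319, -0.0]
contact_force: [-1.9, 2.7, -5.9]
gripper_width: 0.0106
wrist diff 2.6682865646258502
0.6 [[98.0, 149.0], [237.0, 217.0]]
0.7 [[108.0, 152.0], [259.0, 220.0]]
0.785 [[120.0, 155.0], [279.0, 222.0]]
0.9 [[143.0, 160.0], [307.0, 224.0]]
1.0 [[168.0, 163.0], [333.0, 225.0]]
top changed px (bystander area) 200 [[79, 182], [80, 181], [81, 182], [82, 181], [82, 182], [83, 181], [83, 182], [84, 182], [85, 182], [86, 179]]
18.2833 [-0.37524231  1.76628636 -6.31101546] [ 0.52588629 -0.06911092  0.1363317 ] 0.010636260764277093
```

The cover's front corner is seen at (118,152). The prediction for 0.785 rad is (120,155), so it stands at about 45°. In the bystander area of the top view, 200 pixels changed. The ones I listed sit beside the box, where its shadow falls. The pose is steady, so I'm handing in.

```bash
python3 -c "
from plant import bot
print(bot.job_done())"
```

```text
the job is handed in; nothing more can be done
None
```

The cover was caught, so I freed the catch and raised the cover. I handed the job in at about 18.3 s of the allowed 51 s, with the gripper still holding the cover about 45° open.

- **Tug:** I lifted the bar about 6 mm without touching the catch. The wrist force rose to about 30 N with almost no further movement, so I lowered the cover again.
- **Catch:** I pulled it towards the robot until it stopped hard at about 20 N. From the wrist images it moved about 25 mm, to roughly 45 mm in front of the box centre, which is its front stop. A rougher first reading gave about 26 mm of travel.
- **Cover:** It then lifted freely past the old stop. The last wrist picture shows its front corner at (118,152), which matches about 0.78 rad. The arm was steady with a grip of 30 N, and the load on the wrist was about 6 N.
- **Bystanders:** They looked unmoved in the top and scene views. About 200 pixels changed in the bystander area of the top view. The ones I looked at were next to the box, where I put them down to its shadow, but I did not check the rest.

The catch was not visible to the top camera after the pull, because the arm was in the way, so its final position rests on the wrist view alone.

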